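# Centre the bowl and tare the touch-free kitchen scale

## Task

Tare the touch-free kitchen scale with its empty steel bowl on it: the bowl was set down too far forward, hanging over the display, so first nudge it gently with the fingers back to the middle of the steel platform, without gripping or lifting it, and take the hand off it. Then point straight down at the round tare eye on the scale's front panel with the fingertips about 2 cm above it, and stay there for a good two seconds before drawing the hand well away. Only the bowl may be touched: not the scale or its eyes, not the things standing around it, and do not bring the fingertips down over the oblong units eye.

Things in the scene. Friction and masses are not known exactly. Their poses are not given: they have to be found in the camera images.
- scale: White kitchen scale, 240 mm deep (x) by 200 mm wide (y), stands firm. Origin: centre of its underside on the counter; x points from the front panel to the back, z up. Front panel: x -120 to -53 mm, top 18 mm above the counter, a dark 84 mm wide display in its middle and a sensor eye at each side. Behind it the flat steel platform, 165 by 190 mm (x, y), top 24 mm above the counter.
- platform_centre (a point): Middle of the weighing platform's top face, at x = 30 mm, y = 0, z = 24 mm in the scale's frame. The bowl's axis belongs here.
- tare_eye: Tare eye: round disc, 34 mm across, 2 mm high, dark lens in a metal ring, on the front panel 88 mm in front of the scale's middle and 72 mm to one side of it (either side). Origin: centre of its underside, on the panel, 18 mm above the counter; z up. It senses a finger held still above it.
- units_eye: The units eye: oblong sensor, 40 mm (along the scale's y) by 14 mm, 2 mm high, dark lens in a metal frame, on the panel at the other side of the display, 144 mm from the tare eye. Origin: centre of its underside. A finger brought low over it changes the units.
- bowl: Flat-bottomed round open steel bowl, 50 mm high, 124 mm across the rim, 112 mm across at 12 mm height, 88 mm across the base, wall 3 mm, about 0.2 to 0.45 kg; slides on the platform when pushed with 1 to 6 N. Origin: centre of its underside; z up. It starts 43 to 65 mm too near the front panel, its rim hanging over the display.
- mug: Blue ceramic mug, 92 mm high, 80 mm across, beside the scale to its -y side. Bystander. Origin: centre of its underside.
- mill: Dark wooden pepper mill, 162 mm high, 56 mm across, beside the scale to its +y side. Bystander. Origin: centre of its underside.
- measuring_cup: Small steel measuring cup, 40 mm high, 60 mm across, with a flat handle that reaches 97 mm from its middle towards its own -x; beside the scale to its +y side. Bystander. Origin: centre of its underside.
- jar: Lidded glass jar, 130 mm high, 84 mm across, behind the scale. Bystander. Origin: centre of its underside.
- spoon: Wooden spoon, 260 mm long, lying on the counter to the left (+y). Bystander.
- soap: Amber soap pump bottle, 193 mm high, 72 mm across, near the sink to the right (-y). Bystander. Origin: centre of its underside.
There are look-alikes about, which are no part of the job. What is shaped like the bowl but blue or purple is not meant.

How it is judged:
On the way, in this order (a step that is already met when the one before it is completed fails the run):
1. the bowl stands in the middle of the platform (within 15 mm) and the hand is off it (horizontal distance between bowl and platform_centre below 0.015 m and contact force between each of the arm, the fingers and bowl below 0.05 N and linear speed of bowl below 0.02 m/s), for 0.2 s.
2. the tool point dwells just above the tare eye (within 15 mm sideways, 12 to 65 mm above it, tool within about 35 degrees of straight down) for 1.8 s, with the bowl centred and the hand off it (horizontal distance between the grasp point and tare_eye below 0.015 m and z of the grasp point in the frame of tare_eye between 0.012 and 0.065 m and angle between the grasp point's own z axis and vertical above 2.53 rad and horizontal distance between bowl and platform_centre below 0.015 m and contact force between each of the arm, the fingers and bowl below 0.05 N), for 1.8 s.
At the end, for the whole second after the job is handed in: The bowl stands upright and at rest on the platform with its axis within 15 mm of the platform's middle, and the tool point is more than 100 mm from both eyes (horizontal distance between bowl and platform_centre below 0.015 m and angle between bowl's own z axis and vertical below 0.05 rad and z of bowl in the frame of platform_centre between -0.004 and 0.004 m and linear speed of bowl below 0.01 m/s and distance between the grasp point and tare_eye above 0.1 m and distance between the grasp point and units_eye above 0.1 m); the robot touches nothing.
It fails at once if the robot touches the scale or one of its eyes (contact force between any of the arm, the fingers and scale above 0.3 N or contact force between any of the fingers, the arm and tare_eye above 0.3 N or contact force between any of the fingers, the arm and units_eye above 0.3 N).
It fails at once if the tool point comes low (under 60 mm) over the units eye, within 20 mm of it sideways (horizontal distance between the grasp point and units_eye below 0.02 m and z of the grasp point in the frame of units_eye below 0.06 m).
It fails at once if the bowl is lifted more than 10 mm, tipped by more than 0.2 rad or leaves the platform (z of bowl in the frame of platform_centre above 0.01 m or z of bowl in the frame of platform_centre below -0.01 m or angle between bowl's own z axis and vertical above 0.2 rad).
It fails at once if the bowl is gripped or shoved with more than 15 N (contact force between any of the fingers, the arm and bowl above 15 N).
It fails at once if a bystander is moved by more than 20 mm (distance of any of mug, mill, measuring_cup, jar, spoon, soap from where it was at the start of the episode above 0.02 m).
It also fails if it takes over 51 s, if anything falls off the work surface, if the arm or the gripper's body presses on something with over 40 N, if the wrist force passes 120 N, or if a joint passes its speed limit or range.

## Robot

A 6-joint arm with a two-finger parallel gripper is mounted at the origin on the work surface. World frame = base frame: x ahead of the robot, y to its left, z up, the work surface at z = 0. Lengths are in m, angles in rad, forces in N, time in s.
With the tool pointing down it reaches from about 0.35 to 0.85 m from the base axis. Payload 8.1 kg.
Tool frame: the origin (TCP) lies between the finger pads, 19 mm behind the fingertips; this is the grasp point; z points along the fingers, y is the line along which they close (so a half turn about z gives the same grasp; the last joint's range is limited). The gripper opens to 93 mm and grips with 3 to 60 N. Pads are 15 mm wide; open, the fingers measure 128 mm over their backs; the gripper's body (75 mm by 188 mm) begins 65 mm behind the grasp point.
Start: joints at [-1.289, 0.13, 1.488, -0, 1.523, -0.085], TCP at [0.215, -0.56, 0.237] pointing down, gripper open.
Joint ranges: [-2.96, 2.96], [-0.89, 2.26], [0.02, 2.5], [-1.34, 4.48], [0, 2.73], [-2.66, 2.66]. Speed limits (rad/s): [2.39, 2.39, 2.79, 3.14, 3.14, 3.14].

## Interface

Orientations are given as a rotation vector (axis times angle).
In Python, from plant import robot gives the robot as it stands.
- The arm moves only by the tool carry_out, never from a script. Its argument "rows" is a list of rows, each a list of 6 numbers: the shift along the tool's x, y, z in m, then the turn, a rotation vector about the tool's x, y, z in degrees. A call has 1 to 12 rows; each row is the pose to reach, as a shift and turn from the pose commanded when the call began, along the tool's axes at that moment; what a row does not reach only later rows make up. A row lasts 1/8 s, in which the tool goes at most 62.5 mm and 10.7 degrees, less where a joint would pass 70% of its speed; a pose out of reach is approached as far as the arm can. A call with a gripper value outside its range is refused whole. "jaw" is the closure in counts, from 0 (fully open) to 255 (shut), set as the call begins (left out, the last holds). The fingers move at their own pace and stop on an object; "force" is the grip in N (left out, the last holds). Time passes only in rows, so rows that repeat a pose let the fingers close. It gives the time, the measured TCP pose, the force, the opening and the grip force at its end, in the units of the state.
- robot.read_state(): the state, without advancing time (a new reading comes with each control period).
- robot.read_camera(name): name is "side" or "top" or "wrist"; returns the picture (400x640x3 uint8, red, green, blue); there is no depth.
- robot.camera_model(name): a dict with "fx", "fy", "cx", "cy" (pixels), "R" (3x3) and "t" (3): a world point X has camera coordinates R X + t; the wrist camera has in their place "mount" (4x4, takes a point from camera to tool coordinates, whose origin is the TCP and whose axes are the flange's). Camera axes: x right, y down, z forward; pixel columns grow to the right and rows downward; lengths in m; the calibration is good to about 2 mm. A picture is of the moment at which its call begins: read the wrist's pose just before it. camera_model takes no time and is no camera call.
- robot.close_job(): hands the job in; it is judged then, once.
Trained networks look in the newest picture that a camera, given by its name, has taken for a name from the list of things; names that differ only in an ending like _2 or _b are one class to them, and where a whole thing is asked for, a point or a joint stands for the part that bears it (a point fixed in the world has none). Each returns a list of dicts, best first, with "conf" (0 to 1); they miss things now and then, are a little off and sometimes report something else, mostly with a low value. They report only what shows in the picture. A call takes as long as a camera call. They do not tell look-alikes from the thing itself.
- robot.outline_of(camera, target): "pixels" (400x640 bool, what is visible of it) and "pixel" ([column, row] in pixels, amid what is visible of it).
The state is a dict: "t": time; "q": joint angles; "dq": joint speeds; "joint_torque": joint torques, N m; "tool_pos": TCP position; "orientation": TCP orientation; "force": force on the tool from outside, world axes, zero at the start; "wrist_torque": the same for the moment, N m; "opening": finger opening in m; "gripper_force": force on a finger pad.
Only numpy, scipy, OpenCV 4.12 (cv2) and the standard library are available. Lean on these libraries where they do the work, as an engineer would, in place of code of your own. Each camera call takes 0.05 s, during which the arm holds its last target. There are 200 camera calls.

## Working session

There is one attempt and no reset: what is moved stays moved. The work goes in short steps, Python scripts to look and compute and a tool call to move; the robot and the scene stay as the last step left them, time stands still between calls to the robot, and variables do not carry over. Pictures are saved under pics/ and viewed, at most 10 in all, crops included, and the job is handed in when it is done.

Besides the shell and the picture viewer there is one more tool, called as name(argument=value, ...), one argument or row to a line, values as JSON. carry_out: Moves the arm, as the interface text tells. Its arguments: {"type":"object","properties":{"rows":{"type":"array"},"jaw":{"type":"number"},"force":{"type":"number"}},"required":["rows"]}

```bash
mkdir -p pics
cat > h.py <<'E'
import numpy as np,cv2
from plant import robot
from scipy.spatial.transform import Rotation as Rn
def ray(cam,px,z):
    m=robot.camera_model(cam);R=np.array(m["R"]);t=np.array(m["t"])
    d=R.T@np.array([(px[0]-m["cx"])/m["fx"],(px[1]-m["cy"])/m["fy"],1]);c=-R.T@t
    return c+d*(z-c[2])/d[2]
E
python3 - <<'E'
from h import *
s=robot.read_state();print(s["t"],s["tool_pos"],s["orientation"],s["opening"])
for c in("top","side"):
    im=robot.read_camera(c);cv2.imwrite(f"pics/{c}0.png",im[:,:,::-1])
    m=robot.camera_model(c);print(c,-np.array(m["R"]).T@np.array(m["t"]))
    for n,z in(("scale",.018),("tare_eye",.02),("units_eye",.02),("bowl",.074),("mug",.092),("mill",.162),("measuring_cup",.04),("jar",.13)):
        for o in robot.outline_of(c,n)[:3]:
            ys,xs=np.nonzero(o["pixels"]);
            print(n,round(o["conf"],2),np.round(o["pixel"]),xs.min(),xs.max(),ys.min(),ys.max(),np.round(ray(c,o["pixel"],z),3))
E
```

```text
0.0 [ 0.2150438  -0.55958379  0.23640525] [-3.08716794e+00 -5.72589513e-01  2.91813770e-04] 0.09274483078290441
top [ 0.39854219 -0.01258892  1.36700415]
scale 0.72 [283. 186.] 244 313 161 241 [0.611 0.061 0.018]
tare_eye 0.48 [257. 231.] 254 263 226 235 [0.466 0.142 0.02 ]
tare_eye 0.43 [455. 251.] 438 484 240 262 [ 0.406 -0.486  0.02 ]
units_eye 0.38 [303. 224.] 298 310 223 228 [ 0.488 -0.005  0.02 ]
bowl 0.95 [269. 273.] 249 289 253 294 [0.34  0.098 0.074]
bowl 0.87 [347. 266.] 329 368 245 285 [ 0.358 -0.138  0.074]
bowl 0.86 [198. 278.] 178 220 259 300 [0.323 0.31  0.074]
mug 0.82 [334. 170.] 322 348 150 187 [ 0.65  -0.098  0.092]
mill 0.93 [226. 170.] 208 231 159 181 [0.634 0.217 0.162]
measuring_cup 0.75 [226. 206.] 216 235 197 237 [0.545 0.236 0.04 ]
jar 0.62 [263. 139.] 252 280 123 157 [0.735 0.114 0.13 ]
side [0.30056401 0.83112711 1.0380586 ]
scale 0.81 [284. 245.] 245 346 197 270 [0.58  0.128 0.018]
units_eye 0.65 [284. 244.] 243 346 197 271 [0.58  0.125 0.02 ]
units_eye 0.63 [334. 215.] 331 337 209 219 [ 0.483 -0.002  0.02 ]
bowl 0.98 [391. 186.] 368 413 164 204 [ 0.356 -0.101  0.074]
bowl 0.95 [332. 147.] 309 351 130 166 [ 0.544 -0.2    0.074]
bowl 0.77 [370. 332.] 343 400 306 363 [0.319 0.327 0.074]
mug 0.63 [282. 169.] 259 300 149 191 [ 0.644 -0.057  0.092]
mill 0.95 [237. 265.] 222 250 241 292 [0.618 0.305 0.162]
mill 0.6 [288. 168.] 259 300 149 191 [0.608 0.    0.162]
mill 0.52 [284. 286.] 270 323 270 299 [0.508 0.324 0.162]
measuring_cup 0.89 [284. 285.] 270 323 269 299 [0.536 0.252 0.04 ]
jar 0.76 [221. 214.] 204 240 186 241 [0.72  0.163 0.13 ]
```

Run:
```python
import cv2
a=cv2.imread("pics/top0.png")[110:310,160:400];b=cv2.imread("pics/side0.png")[120:320,180:420]
cv2.imwrite("pics/v1.png",cv2.resize(a,None,fx=3,fy=3,interpolation=cv2.INTER_CUBIC));cv2.imwrite("pics/v2.png",cv2.resize(b,None,fx=3,fy=3,interpolation=cv2.INTER_CUBIC))
```

```text
(no output)
```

View pics/v1.png

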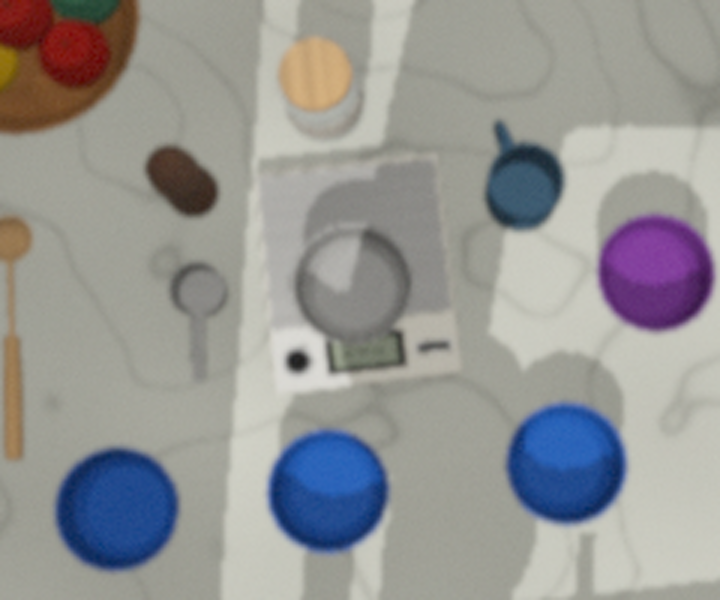

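View pics/v2.png

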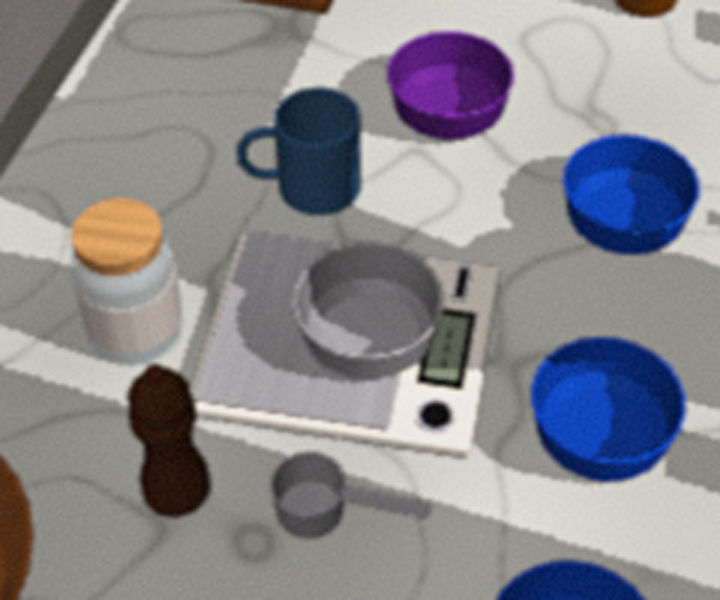

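The steel bowl sits at about (278,204) in the top picture. The round tare eye is at (259,230), on the +y side, and the oblong units eye is at (304,225). The blue and purple bowls are look-alikes. I'll move to a viewpoint above the front of the scale for a closer wrist view.

```bash
cat >> h.py <<'E'
def togo(p,yaw):
    s=robot.read_state();R=Rn.from_rotvec(s["orientation"])
    d=R.inv().apply(np.array(p)-s["tool_pos"])
    T=Rn.from_matrix(np.array([[np.cos(yaw),np.sin(yaw),0],[np.sin(yaw),-np.cos(yaw),0],[0,0,-1]]))
    return np.round(d*1000,1),np.round((R.inv()*T).as_rotvec(degrees=True),2)
E
python3 - <<'E'
from h import *
print(robot.camera_model("wrist"))
print(togo([.42,.06,.36],np.radians(8.7)),togo([.33,-.25,.33],np.radians(8.7)))
print([np.round(ray("top",p,z),3) for p,z in (((277.7,204.3),.074),((259.3,230.3),.02),((304.3,225.3),.02))])
E
```

```text
{'fx': 338.8493452507356, 'fy': 338.8493452507356, 'cx': 326.36852010617406, 'cy': 198.97721384243476, 'mount': array([[ 3.12049064e-04, -9.67076591e-01, -2.54485303e-01,
         7.01943058e-02],
       [ 9.99999756e-01,  1.42563565e-04,  6.84436782e-04,
        -4.88298362e-04],
       [-6.25622458e-04, -2.54485455e-01,  9.67076399e-01,
        -1.46835418e-01],
       [ 0.00000000e+00,  0.00000000e+00,  0.00000000e+00,
         1.00000000e+00]])}
(array([ 413.6, -505.4, -122.6]), array([ 0.  ,  0.  , 12.32])) (array([ 218.4, -248.3,  -92.5]), array([ 0.  ,  0.  , 12.32]))
[array([0.546, 0.073, 0.074]), array([0.469, 0.134, 0.02 ]), array([ 0.485, -0.008,  0.02 ])]
```

carry_out(
  rows=[
    [0.02, -0.02, -0.06, 0, 0, 2],
    [0.06, -0.06, -0.1, 0, 0, 4],
    [0.11, -0.11, -0.124, 0, 0, 6],
    [0.155, -0.155, -0.124, 0, 0, 8],
    [0.2, -0.2, -0.124, 0, 0, 10],
    [0.245, -0.243, -0.124, 0, 0, 12.3],
    [0.29, -0.287, -0.124, 0, 0, 12.3],
    [0.335, -0.33, -0.124, 0, 0, 12.3],
    [0.38, -0.375, -0.124, 0, 0, 12.3],
    [0.42, -0.418, -0.124, 0, 0, 12.3],
    [0.46, -0.455, -0.124, 0, 0, 12.3],
    [0.492, -0.486, -0.124, 0, 0, 12.3],
  ],
  jaw=110,
)

```text
t: 2.4
tool_pos: [0.5007, 0.0723, 0.3617]
orientation: [3.132, 0.24, 0.001]
force: [1.0, 0.3, 0.1]
opening: 0.0527
gripper_force: 0.0
```

carry_out(
  rows=[
    [0, 0, 0, 0, 0, 0],
    [0, 0, 0, 0, 0, 0],
  ],
)

```text
t: 2.65
tool_pos: [0.5, 0.0699, 0.3613]
orientation: [3.132, 0.24, -0.001]
force: [-0.7, -0.3, -0.3]
opening: 0.0529
gripper_force: 0.0
```

```bash
cat >> h.py <<'E'
def wray(px,z,s):
    m=robot.camera_model("wrist");M=np.array(m["mount"]);R=Rn.from_rotvec(s["orientation"]).as_matrix()
    c=R@M[:3,3]+s["tool_pos"];d=R@M[:3,:3]@np.array([(px[0]-m["cx"])/m["fx"],(px[1]-m["cy"])/m["fy"],1])
    return c+d*(z-c[2])/d[2]
E
python3 - <<'E'
from h import *
s=robot.read_state();print(s["t"],s["tool_pos"],s["orientation"],s["opening"],s["force"])
im=robot.read_camera("wrist");cv2.imwrite("pics/w1.png",im[:,:,::-1])
for n,z in(("tare_eye",.02),("units_eye",.02),("bowl",.074),("mug",.092),("mill",.162),("measuring_cup",.04),("jar",.13)):
    for o in robot.outline_of("wrist",n)[:3]:
        ys,xs=np.nonzero(o["pixels"])
        print(n,round(o["conf"],2),np.round(o["pixel"]),xs.min(),xs.max(),ys.min(),ys.max(),np.round(wray((xs.mean(),ys.mean()),z,s),4))
E
```

```text
2.65 [0.50001492 0.06993477 0.36132386] [ 3.13195840e+00  2.40043660e-01 -8.04449711e-04] 0.05288443434195727 [-0.70236032 -0.30011867 -0.25146748]
tare_eye 0.69 [277. 172.] 267 290 161 183 [0.4712 0.1366 0.02  ]
tare_eye 0.48 [482.  60.] 435 528 0 99 [ 0.6667 -0.1159  0.02  ]
tare_eye 0.4 [ 71. 107.] 45 87 24 209 [0.5185 0.4328 0.02  ]
units_eye 0.48 [377. 175.] 364 392 171 181 [ 0.4878 -0.0076  0.02  ]
bowl 0.94 [149. 238.] 100 192 215 256 [0.3638 0.2975 0.074 ]
bowl 0.9 [300. 263.] 269 332 224 289 [0.3648 0.0859 0.074 ]
bowl 0.84 [452. 248.] 417 493 230 272 [ 0.4156 -0.1171  0.074 ]
mug 0.58 [483.  59.] 435 528 0 99 [ 0.6522 -0.0869  0.092 ]
mug 0.39 [ 71. 111.] 44 87 23 209 [0.5264 0.381  0.092 ]
mill 0.87 [200.  21.] 148 231 0 48 [0.6305 0.213  0.162 ]
measuring_cup 0.83 [205. 116.] 184 233 87 180 [0.5326 0.2365 0.04  ]
```

View pics/w1.png

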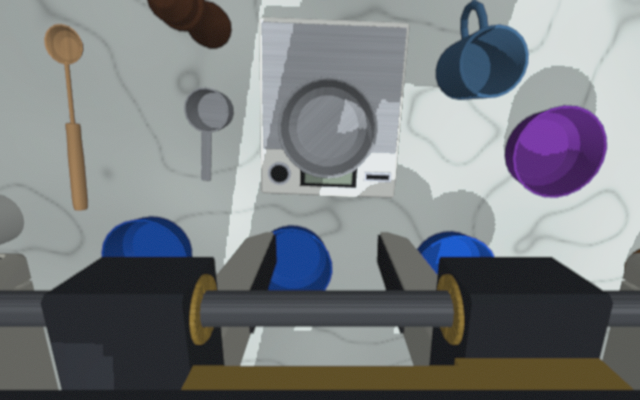

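The wrist view shows the scale clearly: tare eye at (279,173), units eye at (377,176), bowl rim centred near (328,127). I'll fit the scale pose and the rim precisely.

Run:
```python
import cv2
a=cv2.imread("pics/w1.png")[8:205,245:425]
cv2.imwrite("pics/v3.png",cv2.resize(a,None,fx=3,fy=3,interpolation=cv2.INTER_CUBIC))
```

```text
(no output)
```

View pics/v3.png

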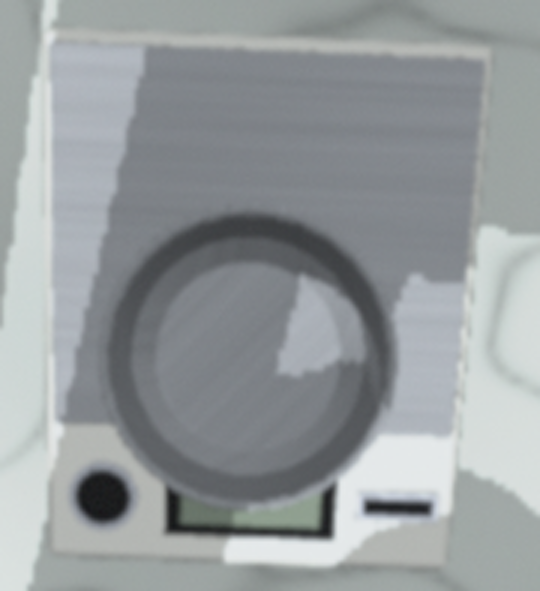

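The crop shows platform corners at (51,43), (487,57), (57,423) and (452,435). The eyes are at (101,496) and (398,507), and the rim spans 107–397 by 212–508.

```bash
cat >> h.py <<'E'
from scipy.optimize import least_squares
def fit(pts,s,up=lambda p:(p[0]/3+245,p[1]/3+8)):
    W=np.array([wray(up(p[0]),p[1][2],s)[:2] for p in pts]);L=np.array([p[1][:2] for p in pts])
    def f(v):
        c,q=np.cos(v[2]),np.sin(v[2]);return (L@np.array([[c,q],[-q,c]])+v[:2]-W)
    r=least_squares(lambda v:f(v).ravel(),[.57,.07,.1]);return r.x,f(r.x)
E
python3 - <<'E'
from h import *
s=robot.read_state()
pts=[((51,43),(.1125,.095,.024)),((487,57),(.1125,-.095,.024)),((57,423),(-.0525,.095,.024)),((452,435),(-.0525,-.095,.024)),((54,551),(-.12,.1,.018)),((445,564),(-.12,-.1,.018)),((101,496),(-.088,.072,.02)),((398,507),(-.088,-.072,.02))]
v,r=fit(pts,s);print(v,np.degrees(v[2]));print(np.round(r*1000,1))
up=lambda p:(p[0]/3+245,p[1]/3+8)
rim=[wray(up(p),.074,s) for p in((107,358),(397,362),(247,212),(247,508))];print(np.round(rim,4))
b=np.array([(rim[2][0]+rim[3][0])/2,(rim[0][1]+rim[1][1])/2])
c,q=np.cos(v[2]),np.sin(v[2]);R=np.array([[c,-q],[q,c]])
print("bowl",b,"in scale",R.T@(b-v[:2]))
for l in((.03,0),(-.088,.072),(-.088,-.072)):print(l,R@np.array(l)+v[:2])
E
```

```text
[0.56681119 0.072859   0.11640528] 6.669531424860598
[[ 1.8  0.9]
 [ 0.8  0.2]
 [ 0.7  1.4]
 [ 0.2 -0.9]
 [-2.9  2.7]
 [-2.3 -2.8]
 [ 0.7 -1.3]
 [ 1.  -0.3]]
[[0.5399 0.1336 0.074 ]
 [0.5565 0.0133 0.074 ]
 [0.6058 0.0844 0.074 ]
 [0.4856 0.066  0.074 ]]
bowl [0.54569671 0.0734483 ] in scale [-0.02090315  0.0030376 ]
(0.03, 0) [0.59660817 0.07634328]
(-0.088, 0.072) [0.47104446 0.1341512 ]
(-0.088, -0.072) [ 0.487769   -0.00887429]
```

Run:
```python
from h import *
print(togo([.4576,.0601,.064],.1164))
```

```text
(array([-43.5,   2.7, 297.6]), array([ 0.  , -0.02,  1.98]))
```

carry_out(
  rows=[
    [-0.015, 0.001, 0.03, 0, 0, 1],
    [-0.03, 0.002, 0.07, 0, 0, 2],
    [-0.0435, 0.0027, 0.11, 0, 0, 2],
    [-0.0435, 0.0027, 0.15, 0, 0, 2],
    [-0.0435, 0.0027, 0.19, 0, 0, 2],
    [-0.0435, 0.0027, 0.225, 0, 0, 2],
    [-0.0435, 0.0027, 0.255, 0, 0, 2],
    [-0.0435, 0.0027, 0.275, 0, 0, 2],
    [-0.0435, 0.0027, 0.288, 0, 0, 2],
    [-0.0435, 0.0027, 0.295, 0, 0, 2],
    [-0.0435, 0.0027, 0.2976, 0, 0, 2],
    [-0.0435, 0.0027, 0.2976, 0, 0, 2],
  ],
)

```text
t: 4.55
tool_pos: [0.458, 0.0607, 0.0644]
orientation: [3.136, 0.184, 0.001]
force: [0.1, -0.2, -0.3]
opening: 0.053
gripper_force: 0.0
```

Run:
```python
from h import *
s=robot.read_state();print(s["t"],s["tool_pos"],s["orientation"],s["force"])
v=(.56681,.07286,.1164)
c,q=np.cos(v[2]),np.sin(v[2]);print(np.array([[c,q],[-q,c]])@(s["tool_pos"][:2]-np.array(v[:2])))
print(togo([*(np.array([[c,-q],[q,c]])@[-.045,0]+v[:2]),.064],v[2]))
im=robot.read_camera("wrist");cv2.imwrite("pics/w2.png",im[:,:,::-1])
```

```text
4.55 [0.45802625 0.060747   0.06436606] [3.13614920e+00 1.83954758e-01 1.31763104e-03] [ 0.09849769 -0.16907873 -0.28499806]
[-0.1094544   0.00060282]
(array([64.5,  0.7,  0.4]), array([ 0.01, -0.05,  0.04]))
```

View pics/w2.png

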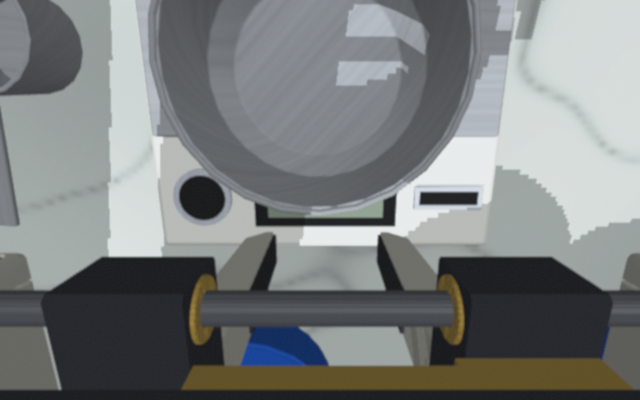

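The fingers straddle the centre line in front of the rim, over the front edge of the panel and clear of everything. Pushing gently now.

carry_out(
  rows=[
    [0.008, 0, 0, 0, 0, 0],
    [0.015, 0, 0, 0, 0, 0],
    [0.02, 0, 0, 0, 0, 0],
    [0.024, 0, 0, 0, 0, 0],
    [0.028, 0, 0, 0, 0, 0],
    [0.032, 0, 0, 0, 0, 0],
    [0.036, 0, 0, 0, 0, 0],
    [0.04, 0, 0, 0, 0, 0],
    [0.044, 0, 0, 0, 0, 0],
    [0.048, 0, 0, 0, 0, 0],
    [0.052, 0, 0, 0, 0, 0],
    [0.052, 0, 0, 0, 0, 0],
  ],
)

```text
t: 6.1
tool_pos: [0.5097, 0.0669, 0.0639]
orientation: [3.136, 0.184, 0.001]
force: [-0.2, 0.5, 0.0]
opening: 0.0529
gripper_force: 0.1
```

Run:
```python
from h import *
s=robot.read_state();print(s["t"],s["tool_pos"],s["orientation"],s["force"])
v=(.56681,.07286,.1164)
c,q=np.cos(v[2]),np.sin(v[2]);print(np.array([[c,q],[-q,c]])@(s["tool_pos"][:2]-np.array(v[:2])))
im=robot.read_camera("wrist");cv2.imwrite("pics/w3.png",im[:,:,::-1])
```

```text
6.1 [0.50968077 0.06685612 0.06390085] [3.13618854e+00 1.83953970e-01 7.25632645e-04] [-0.16425168  0.51511744  0.04494332]
[-0.05743992  0.00067158]
```

View pics/w3.png

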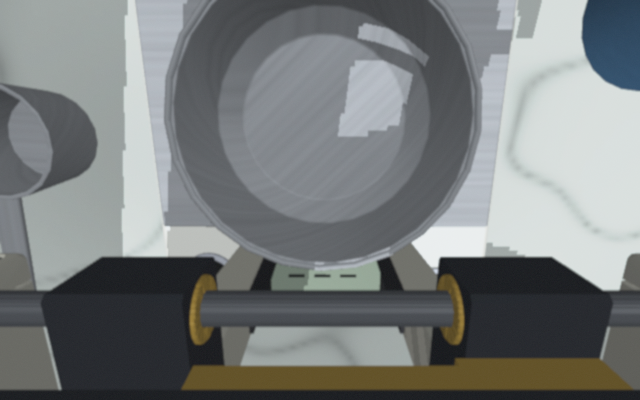

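The bowl is sliding with both fingers against it and stays centred between them. About 23 mm remain, then I'll back off and rise.

carry_out(
  rows=[
    [0.004, 0, 0, 0, 0, 0],
    [0.008, 0, 0, 0, 0, 0],
    [0.012, 0, 0, 0, 0, 0],
    [0.016, 0, 0, 0, 0, 0],
    [0.02, 0, 0, 0, 0, 0],
    [0.0235, 0, 0, 0, 0, 0],
    [0.0235, 0, 0, 0, 0, 0],
    [0.014, 0, 0, 0, 0, 0],
    [-0.005, 0, 0, 0, 0, 0],
    [-0.015, 0, -0.02, 0, 0, 0],
    [-0.015, 0, -0.06, 0, 0, 0],
    [-0.015, 0, -0.1, 0, 0, 0],
  ],
)

```text
t: 7.65
tool_pos: [0.4933, 0.065, 0.1647]
orientation: [-3.136, -0.184, 0.001]
force: [1.2, 0.4, -0.3]
opening: 0.053
gripper_force: 0.0
```

carry_out(
  rows=[
    [0, 0, -0.05, 0, 0, 0],
    [0, 0, -0.1, 0, 0, 0],
    [0, 0, -0.15, 0, 0, 0],
    [0, 0, -0.16, 0, 0, 0],
    [0, 0, -0.16, 0, 0, 0],
    [0, 0, -0.16, 0, 0, 0],
  ],
  jaw=255,
)

```text
t: 8.4
tool_pos: [0.4934, 0.065, 0.3217]
orientation: [-3.136, -0.184, 0.005]
force: [-0.3, -0.3, 0.0]
opening: 0.0011
gripper_force: 0.0
```

Run:
```python
from h import *
s=robot.read_state();print(s["t"],s["tool_pos"],s["orientation"],s["force"],s["opening"])
im=robot.read_camera("wrist");cv2.imwrite("pics/w4.png",im[:,:,::-1])
cv2.imwrite("pics/v4.png",cv2.resize(im[0:220,215:435,::-1],None,fx=2.7,fy=2.7,interpolation=cv2.INTER_CUBIC))
```

```text
8.4 [0.49344498 0.06503702 0.32171355] [-3.13611166 -0.18395445  0.00480647] [-0.25349779 -0.28589095  0.03931881] 0.0011087367520927708
```

View pics/v4.png

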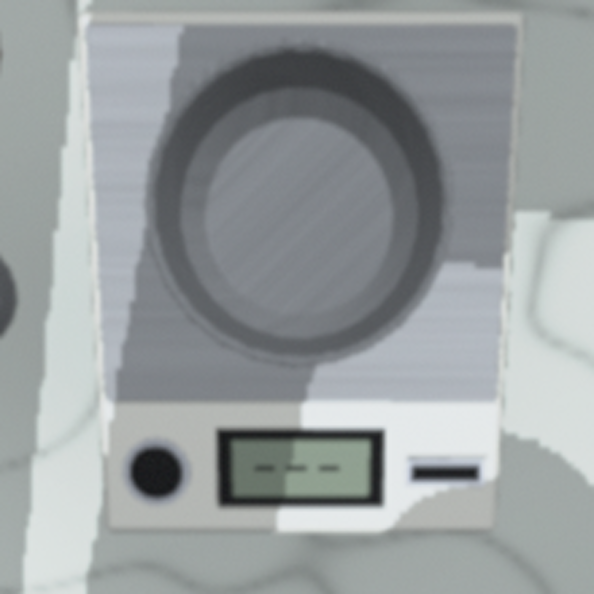

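The bowl now stands mid-platform: the rim spans about 149–444 by 46–366 in the crop. The tare eye is at (156,471) and the units eye at (445,470). I'll measure it against the scale.

Run:
```python
from h import *
s=robot.read_state();up=lambda p:(p[0]/2.7+215,p[1]/2.7)
pts=[((86,23),(.1125,.095,.024)),((518,23),(.1125,-.095,.024)),((105,402),(-.0525,.095,.024)),((498,402),(-.0525,-.095,.024)),((156,471),(-.088,.072,.02)),((445,469),(-.088,-.072,.02))]
v,r=fit(pts,s,up);print(v);print(np.round(r*1000,1))
rim=[wray(up(p),.074,s)for p in((149,205),(444,205),(298,46),(300,366))];print(np.round(rim,4))
c,q=np.cos(v[2]),np.sin(v[2]);R=np.array([[c,-q],[q,c]])
L=[R.T@(x[:2]-v[:2]) for x in rim];print(np.round(L,4),"bowl",(L[2][0]+L[3][0])/2,(L[0][1]+L[1][1])/2)
base=[R.T@(wray(up(p),.027,s)[:2]-v[:2])for p in((204,215),(394,215),(300,115),(300,316))];print("inner floor",np.round(base,4))
tare=R@[-.088,.072]+v[:2];print(tare)
print(togo([*tare,.15],v[2]),togo([*tare,.058],v[2]))
```

```text
[0.56565156 0.07355468 0.11696321]
[[ 0.5  0.9]
 [ 0.5 -0.3]
 [ 0.5  0.2]
 [ 0.4  0.2]
 [-0.4 -0.3]
 [-1.4 -0.7]]
[[0.5907 0.1389 0.074 ]
 [0.6048 0.0198 0.074 ]
 [0.6559 0.0856 0.074 ]
 [0.5338 0.0704 0.074 ]]
[[ 0.0325  0.062 ]
 [ 0.0326 -0.058 ]
 [ 0.0911  0.0014]
 [-0.032   0.0006]] bowl 0.029536296941286292 0.002018753646304182
inner floor [[ 0.0323  0.0444]
 [ 0.0324 -0.0423]
 [ 0.0744  0.0006]
 [-0.0124  0.0006]]
[0.46985065 0.13479343]
(array([-14.7, -72. , 171.7]), array([-0.02,  0.19,  0.01])) (array([-14.4, -71.9, 263.7]), array([-0.02,  0.19,  0.01]))
```

The bowl is centred within about 2 mm. Next, move over the tare eye and hold.

carry_out(
  rows=[
    [-0.007, -0.036, 0.02, 0, 0, 0],
    [-0.0145, -0.072, 0.06, 0, 0, 0],
    [-0.0145, -0.072, 0.1, 0, 0, 0],
    [-0.0145, -0.072, 0.14, 0, 0, 0],
    [-0.0145, -0.072, 0.18, 0, 0, 0],
    [-0.0145, -0.072, 0.21, 0, 0, 0],
    [-0.0145, -0.072, 0.235, 0, 0, 0],
    [-0.0145, -0.072, 0.25, 0, 0, 0],
    [-0.0145, -0.072, 0.259, 0, 0, 0],
    [-0.0145, -0.072, 0.262, 0, 0, 0],
    [-0.0145, -0.072, 0.262, 0, 0, 0],
    [-0.0145, -0.072, 0.262, 0, 0, 0],
  ],
)

```text
t: 9.95
tool_pos: [0.4722, 0.135, 0.0627]
orientation: [-3.136, -0.184, -0.002]
force: [-0.2, 0.5, -0.0]
opening: 0.0002
gripper_force: 0.0
```

carry_out(
  rows=[
    [0, 0, 0, 0, 0, 0],
    [0, 0, 0, 0, 0, 0],
    [0, 0, 0, 0, 0, 0],
    [0, 0, 0, 0, 0, 0],
    [0, 0, 0, 0, 0, 0],
    [0, 0, 0, 0, 0, 0],
    [0, 0, 0, 0, 0, 0],
    [0, 0, 0, 0, 0, 0],
    [0, 0, 0, 0, 0, 0],
    [0, 0, 0, 0, 0, 0],
    [0, 0, 0, 0, 0, 0],
    [0, 0, 0, 0, 0, 0],
  ],
)

```text
t: 11.45
tool_pos: [0.4715, 0.1349, 0.0618]
orientation: [-3.136, -0.184, 0.0]
force: [-0.7, 0.3, 0.5]
opening: 0.0005
gripper_force: 0.0
```

carry_out(
  rows=[
    [0, 0, 0, 0, 0, 0],
    [0, 0, 0, 0, 0, 0],
    [0, 0, 0, 0, 0, 0],
    [0, 0, 0, 0, 0, 0],
    [0, 0, 0, 0, 0, 0],
    [0, 0, 0, 0, 0, 0],
    [0, 0, 0, 0, 0, 0],
    [0, 0, 0, 0, 0, 0],
    [0, 0, 0, 0, 0, 0],
    [0, 0, 0, 0, 0, 0],
  ],
)

```text
t: 12.7
tool_pos: [0.4715, 0.1349, 0.0618]
orientation: [-3.136, -0.184, 0.0]
force: [-0.3, 0.2, -0.4]
opening: 0.0005
gripper_force: 0.0
```

Run:
```python
from h import *
im=robot.read_camera("wrist");cv2.imwrite("pics/w5.png",im[:,:,::-1])
```

```text
(no output)
```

View pics/w5.png

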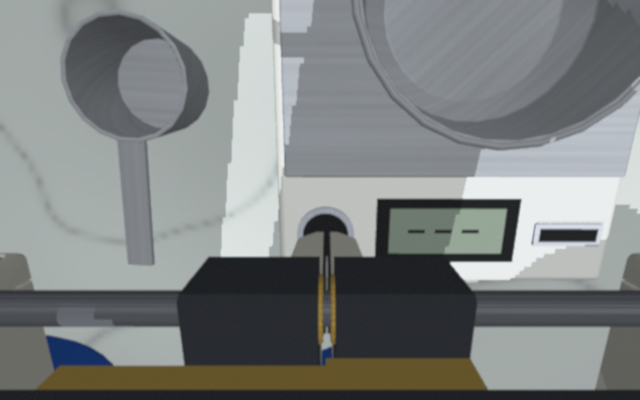

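The fingertips sit right above the tare eye, whose ring is centred near (325,235). I'll cross-check that number before leaving.

Run:
```python
from h import *
s=robot.read_state();print(s["t"],s["tool_pos"],wray((325.5,234),.02,s))
```

```text
12.75 [0.47150572 0.13490642 0.0618444 ] [0.47044416 0.13559078 0.02      ]
```

carry_out(
  rows=[
    [0, 0, -0.02, 0, 0, 0],
    [0, 0, -0.06, 0, 0, 0],
    [0, 0, -0.11, 0, 0, 0],
    [0, 0, -0.16, 0, 0, 0],
    [0, 0, -0.21, 0, 0, 0],
    [0, 0, -0.25, 0, 0, 0],
    [0, 0, -0.275, 0, 0, 0],
    [0, 0, -0.28, 0, 0, 0],
    [0, 0, -0.28, 0, 0, 0],
    [0, 0, -0.28, 0, 0, 0],
    [0, 0, -0.28, 0, 0, 0],
  ],
)

```text
t: 14.12
tool_pos: [0.4711, 0.1348, 0.3405]
orientation: [3.136, 0.184, -0.003]
force: [0.3, 0.1, 0.8]
opening: 0.0002
gripper_force: 0.0
```

Run:
```python
from h import *
s=robot.read_state();print(s["t"],s["tool_pos"],s["dq"])
im=robot.read_camera("wrist");cv2.imwrite("pics/w6.png",im[:,:,::-1])
```

```text
14.125 [0.47108132 0.13481046 0.34047135] [ 0.00060674 -0.00462586 -0.00837042  0.00149674  0.00150325 -0.00166453]
```

View pics/w6.png

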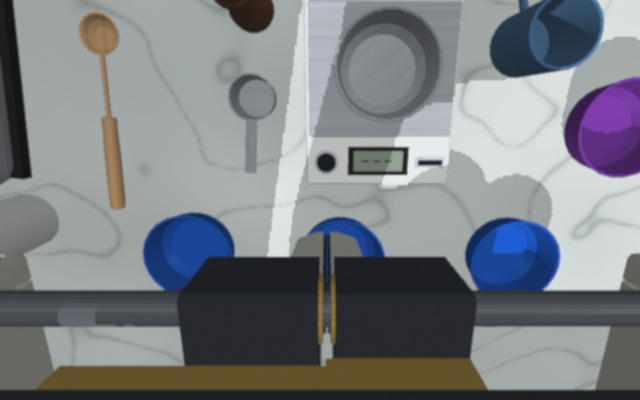

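The bowl is centred on the platform at (389,65), the hand is well above, and nothing else has moved. Handing the job in.

```bash
python3 -c "
from plant import robot
print(robot.close_job())"
```

```text
the job is handed in; nothing more can be done
None
```

I nudged the bowl back to within about 2 mm of the platform's middle, held the fingertips about 2 cm above the tare eye for over 2.5 s, then lifted the hand clear and handed the job in at about 14 s of the 51 s allowed; the hand-in gave no verdict.

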